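Index the sliding boiler rest one hole

ROBOT

A 6-joint arm with a two-finger parallel gripper is mounted at the origin on the work surface. World frame = base frame: x ahead of the robot, y to its left, z up, the work surface at z = 0. Lengths are in mm, angles in degrees, forces in N, time in s.
With the tool pointing down it reaches from about 350 to 850 mm from the base axis. Payload 8.1 kg.
Tool frame: the origin (TCP) lies at the very end of the fingers, on their centre line; the grasp point (between the pads) lies 19 mm behind it; z points along the fingers, y is the line along which they close (so a half turn about z gives the same grasp; the last joint's range is limited). The gripper opens to 85 mm and grips with 20 to 120 N. Pads are 22 mm wide; open, the fingers measure 114 mm over their backs; the gripper's body (76 mm by 85 mm) begins 54 mm behind the grasp point. The pads swing forward as they close: fully open they stand 13 mm farther back than shut.
Start: joints at [-72.789, 7.471, 85.268, -0, 87.261, -4.893], TCP at [225.8, -555.895, 231.292] pointing down, gripper open.
Joint ranges: [-169.43, 169.43], [-51.17, 129.36], [1.28, 143.12], [-76.62, 256.62], [0, 156.53], [-152.29, 152.29]. Speed limits (degrees/s): [136.94, 136.94, 159.86, 180, 180, 180].

INTERFACE

Orientations are given as [roll, pitch, yaw] about the fixed x, y, z axes, in that order (R = Rz(yaw) Ry(pitch) Rx(roll)).
In Python, from bench import * gives the robot as it stands.
- The arm moves only by the tool play_rows, never from a script. Its argument "increments" is a list of rows, each a list of 3 entries, a list of its own where there are three numbers: the gripper's target within -1 to 1 (fully open at 1, half-way at 0, shut at -1), then the shift along the tool's x, y, z in mm, then the turn about the tool's z in rad. A call has 1 to 12 rows; each row shifts and turns the commanded pose from where the row before left it, along the tool's axes as they then stand; what a row does not reach is not made up. A row lasts 1/12 s, in which the tool goes at most 41.7 mm and 7.16 degrees, less where a joint would pass 70% of its speed; a pose out of reach is approached as far as the arm can. A call is refused whole if a number of a shift passes 41.7 or a number of a turn 0.125, either way. A call with a gripper value outside its range is refused whole. The fingers move at their own pace and stop on an object; "force" is the grip in N (left out, the last holds). Time passes only in rows, so rows that do not move let the fingers close. It gives the time, the measured TCP pose, the force, the opening and the grip force at its end, in the units of the state.
- sense(): the state, without advancing time (a new reading comes with each control period).
- snapshot(name): name is "scene" or "side" or "wrist"; returns a dict with "color" (420x560x3 uint8, red, green, blue), "intrinsics" (3x3 intrinsics, pixels), "world_from_camera" (4x4, takes a point from camera to world coordinates). Camera axes: x right, y down, z forward; pixel columns grow to the right and rows downward; lengths in mm; the calibration is good to about 2 mm. A picture is of the moment at which its call begins. There is no depth.
- hand_in(): hands the job in; it is judged then, once.
Trained networks look in a picture, given as the dict that the camera call returned (one of the last four; its "shot" number tells which), for a name from the list of things; names that differ only in an ending like _2 or _b are one class to them, and where a whole thing is asked for, a point or a joint stands for the part that bears it (a point fixed in the world has none). Each returns a list of dicts, best first, with "p" (0 to 1); they miss things now and then, are a little off and sometimes report something else, mostly with a low value. They report only what shows in the picture. A call takes as long as a camera call.
- find_in(query, picture): "xyz" ([x, y, z] in mm, in the coordinates of the camera as it stood for that picture, good to about 4 mm: the middle of the surface that is visible of it).
- regions_of(query, picture): "mask" (420x560 bool, what is visible of it).
- pinpoint(query, picture): "xyz" ([x, y, z] in mm, in the coordinates of the camera as it stood for that picture, good to about 4 mm: a listed point, or the origin of a listed thing).
The state is a dict: "time": time; "joint_pos": joint angles; "qd": joint speeds; "joint_efforts": joint torques, N m; "tool_pos": TCP position; "tcp_rot": TCP orientation; "ft_force": force on the tool from outside, world axes, zero at the start; "wrist_torque": the same for the moment, N m; "finger_gap": finger opening in mm; "grip_force": force on a finger pad.
Only numpy, scipy, OpenCV 4.12 (cv2) and the standard library are available. Lean on these libraries where they do the work, as an engineer would, in place of code of your own. Each camera call takes 0.05 s, during which the arm holds its last target. There are 200 camera calls.

TASK

The next boiler is shorter: pull up the black knob of the spring lock plunger on the jig's sliding rest, slide the rest one hole towards the end block with the V-notch (not the flat-topped one), and let the pin drop fully home in that next hole. Finish while still holding the knob, firmly gripped or pressed down, with the pin fully home; leave everything else on the table where it is.

Things in the scene. Friction and masses are not known exactly. Their poses are not given: they have to be found in the camera images.
- jig: Jig fixed to the table: grey base plate 140 (x) x 440 (y) x 12 mm; origin at the centre of its underside, on the table; y is the sliding direction. A steel index ladder 30 mm wide runs along y, its middle at x = -35 mm, its top at z = 42 mm, with five square openings 14 x 14 mm for the lock pin at y = -80, -40, 0, 40, 80 mm.
- section (a joint): Sliding aluminium rest, 118 x 60 mm plate, top at z = 57 mm, on the ladder; V-rest (top 90 mm) on its +x side, plunger on its -x side. Value = its y in the jig frame, m (-0.085 to 0.085). Starts at the middle opening (0), locked with about 2 mm play. Pin out: slides with 3 N friction, stays where left, follows the knob sideways.
- plunger (a joint): Vertical spring lock plunger on the section. Value = how far it is pulled up, m: 0 = pin home, 0.024 = top stop. A spring pushes it down with 4.5 N at 0, 8 N at the top. The pin (10 mm thick, round end) reaches 14 mm below the ladder top at 0: clear above 0.014, where it rests on a rung if not over an opening.
- knob (a point): Centre of the plunger's black round knob, an upright cylinder 28 mm across, 30 mm high; at plunger value 0 it is 111 mm above the table, at x = -35 mm and y = section value in the jig frame. Moves with plunger and section, does not turn. Below it is the 26 mm thick housing, top at 90 mm.
- vee_block: Fixed V-saddle at one end of the jig: aluminium block 68 x 50 mm in plan with an open V-notch along y on top, about 78 mm high; origin at the centre of its underside, on the base plate (x = 28 mm, y = +185 or -185 mm in the jig frame, either end).
- flat_block: Fixed plain rectangular flat-topped aluminium block 68 x 50 x 77 mm at the other end of the jig; origin at the centre of its underside.
- tub: Bystander, loose: white plastic cup, 70 mm across, 50 mm high; origin at its underside. Leave it.
- tape: Bystander, loose: roll of brown tape standing flat, 90 mm across, 48 mm high; origin at its underside. Leave it.
- frame_plate: Bystander, loose: blackened flat metal part 50 x 120 x 18 mm; origin at its underside. Leave it.
- smokebox: Bystander, loose: black tube standing on end, 58 mm across, 85 mm high; origin at its underside. Leave it.
- driver: Bystander, loose: screwdriver 170 mm long; origin at its underside. Leave it.
- dish: Bystander, loose: white plastic dish, 80 mm across, 30 mm high; origin at its underside. Leave it.

How it is judged:
By the outcome, as a careful person would: the job done as asked, in the order asked, and still so for the second after the job is handed in, while the arm keeps its last pose, push and grip.
It also fails if it takes over 32 s, if anything falls off the work surface, if the arm or the gripper's body presses on something with over 40 N, if the wrist force passes 120 N, or if a joint passes its speed limit or range.

## Working session

There is one attempt and no reset: what is moved stays moved. The work goes in short steps, Python scripts to look and compute and a tool call to move; the robot and the scene stay as the last step left them, time stands still between calls to the robot, and variables do not carry over. Pictures are saved under pics/ and viewed, at most 10 in all, crops included, and the job is handed in when it is done.

Besides the shell and the picture viewer there is one more tool, called after "Request:" as name(argument=value, ...) on one line, values as JSON. play_rows: Moves the arm, as the interface text tells. Its arguments: {"type":"object","properties":{"increments":{"type":"array","items":{"type":"array"}},"force":{"type":"number"}},"required":["increments"]}

```bash
mkdir -p pics; cat > h.py <<'E'
from bench import *
import numpy as np, cv2
def W(p,pic):
    T=np.array(pic["world_from_camera"]); return (T@np.append(p,1))[:3]
def save(pic,n): cv2.imwrite(f"pics/{n}.png",pic["color"][:,:,::-1])
E
python3 - <<'E'
from h import *
s=sense(); print(s["tool_pos"],s["tcp_rot"],s["finger_gap"],s["time"])
ims=[]
for c in ["scene","side"]:
    p=snapshot(c); ims.append(p["color"])
    for q in ["knob","jig","vee_block","flat_block","section"]:
        print(c,q,[(np.round(W(d["xyz"],p)),round(d["p"],2)) for d in pinpoint(q,p)[:2]])
cv2.imwrite("pics/a.png",cv2.resize(np.vstack(ims)[:,:,::-1],(400,600)) if 0 else cv2.resize(np.hstack(ims)[:,:,::-1],(800,300)))
save({"color":ims[0]},"scene0")
E
```

```text
[ 225.631405   -555.35403681  230.23812852] [-1.79892988e+02 -6.94133127e-03  2.21054966e+01] 85.30733026342398 0.0
scene knob [(array([578.,  16.,   5.]), 0.74), (array([536.,  15., 114.]), 0.66)]
scene jig [(array([578.,  14.,   1.]), 0.81), (array([ 722., -105.,    2.]), 0.44)]
scene vee_block [(array([611., 201.,  12.]), 0.92)]
scene flat_block [(array([ 598., -172.,   15.]), 0.71)]Traceback (most recent call last):
  File "<stdin>", line 7, in <module>
ValueError: it knows: dish, driver, flat_block, frame_plate, jig, knob, smokebox, tape, tub, vee_block
```

```bash
python3 - <<'E'
from h import *
ims=[]
for c in ["scene","side"]:
    p=snapshot(c); ims.append(p["color"])
    for q in ["knob","jig","vee_block","flat_block","tub","tape","smokebox"]:
        print(c,q,[(np.round(W(d["xyz"],p)),round(d["p"],2)) for d in pinpoint(q,p)[:2]])
cv2.imwrite("pics/a.png",cv2.resize(ims[1][:,:,::-1],(560,420)))
save({"color":ims[0]},"scene0")
E
```

```text
scene knob [(array([537.,  12., 115.]), 0.71)]
scene jig [(array([581.,  17.,   2.]), 0.94)]
scene vee_block [(array([608., 201.,  14.]), 0.64)]
scene flat_block [(array([ 600., -172.,   16.]), 0.78)]
scene tub [(array([440., 151.,   1.]), 0.74)]
scene tape [(array([ 423., -107.,    3.]), 0.8)]
scene smokebox [(array([701.,  54.,  -1.]), 0.61)]
side knob [(array([544.,  13., 110.]), 0.6), (array([443., 152.,  -2.]), 0.4)]
side jig [(array([579.,  13.,  -4.]), 0.58)]
side vee_block [(array([606., 198.,  15.]), 0.8)]
side flat_block [(array([ 594., -179.,    7.]), 0.78)]
side tub [(array([441., 150.,  -3.]), 0.78)]
side tape [(array([ 425., -119.,   -4.]), 0.69)]
side smokebox [(array([699.,  53.,  -0.]), 0.67)]
```

View pics/scene0.png

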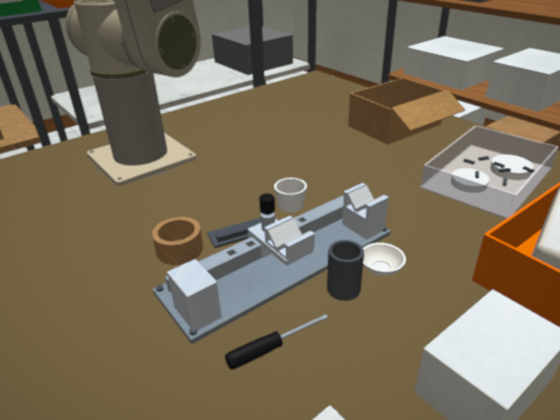

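View pics/a.png

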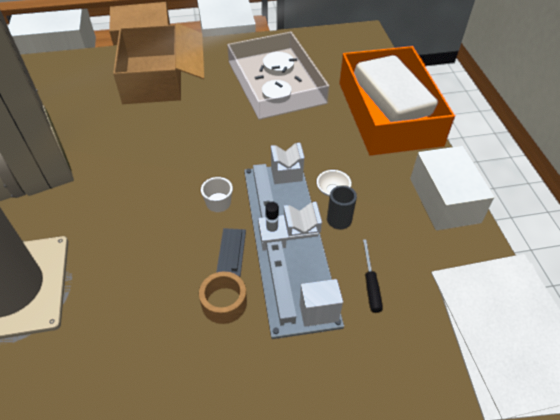

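The scene picture shows the knob at (267,203), the V-notch block at (365,210) on the world +y side, and the flat block at (193,293). The slide direction is therefore about world +y, with a jig yaw of about -1.5°. I'll turn the tool and move above the knob.

Request:
play_rows(increments=[[1,[0,0,0],0.103],[1,[0,0,0],0.103],[1,[0,0,0],0.103],[1,[0,0,0],0.103],[1,[16.6,-32,0],0],[1,[16.6,-32,0],0],[1,[16.6,-32,0],0],[1,[16.6,-32,0],0],[1,[16.6,-32,0],0],[1,[16.6,-32,0],0],[1,[16.6,-32,0],0],[1,[16.6,-32,0],0]], force=60)

```text
time: 2.05
tool_pos: [365.8, -301.9, 231.5]
tcp_rot: [180.0, -0.0, -1.5]
ft_force: [0.7, 0.7, 0.2]
finger_gap: 85.3
grip_force: 0.0
```

Request:
play_rows(increments=[[1,[16.6,-32,0],0],[1,[16.6,-32,0],0],[1,[16.6,-32,0],0],[1,[16.6,-32,0],0],[1,[16.6,-32,0],0],[1,[16.6,-32,0],0],[1,[16.6,-32,0],0],[1,[16.6,-32,0],0],[1,[16.6,-32,0],0],[1,[16.6,-32,0],0],[1,[0,0,0],0],[1,[0,0,0],0]])

```text
time: 3.05
tool_pos: [539.9, 13.8, 231.0]
tcp_rot: [-180.0, 0.0, -1.3]
ft_force: [0.4, -0.7, -0.3]
finger_gap: 85.1
grip_force: 0.0
```

```bash
cat > m.py <<'E'
from h import *
import sys
s=sense(); print(s["tool_pos"],s["tcp_rot"],s["finger_gap"],s["ft_force"],s["time"])
for c in sys.argv[2:]:
    p=snapshot(c)
    for q in ["knob","jig","vee_block","flat_block"]:
        print(c,q,[(np.round(W(d["xyz"],p),1),round(d["p"],2)) for d in pinpoint(q,p)[:2]])
save(p,sys.argv[1])
K=np.array(p["intrinsics"]);T=np.linalg.inv(np.array(p["world_from_camera"]))
for z in (126,96):
    q=(T@[540,13,z,1])[:3]; print("proj of 540,13,",z,(K@q/q[2])[:2])
E
python3 m.py w1 scene side wrist
```

```text
[539.91883856  13.82608957 231.03025845] [-1.79998908e+02  3.03551618e-02 -1.30538913e+00] 85.05651942502367 [ 0.41392845 -0.73318505 -0.34645721] 3.05
scene knob [(array([536.3,  14.6, 114.2]), 0.84), (array([710. , 139.8,   6.1]), 0.59)]
scene jig [(array([576.9,  12. ,   1.2]), 0.81)]
scene vee_block [(array([611. , 201.2,  14.6]), 0.9)]
scene flat_block []
side knob [(array([541. ,  16. , 109.9]), 0.73)]
side jig [(array([698.1,  50. ,   0.8]), 0.59), (array([577.9,  12.6,  -3.3]), 0.57)]
side vee_block [(array([608.1, 196.5,  12.5]), 0.57)]
side flat_block [(array([ 598.4, -178.4,    8.4]), 0.64)]
wrist knob [(array([542.7,  16.3, 111.1]), 0.73), (array([607.9, 195.7,  14.1]), 0.24)]
wrist jig [(array([576. ,  15.8,  -1.2]), 0.78)]
wrist vee_block [(array([608.9, 195.2,  14.2]), 0.76)]
wrist flat_block [(array([ 593.4, -174.9,   13. ]), 0.57)]
proj of 540,13, 126 [272.47587339 200.99421576]
proj of 540,13, 96 [272.83917677 190.46669674]
```

View pics/w1.png

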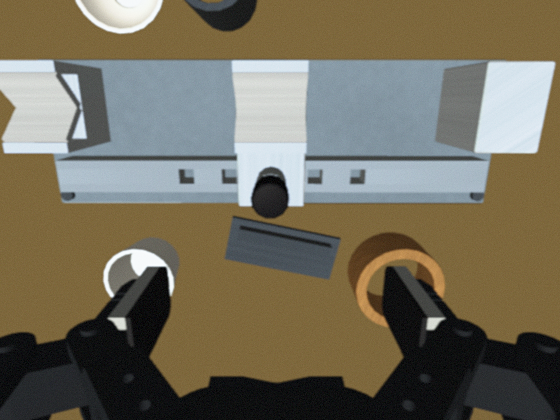

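The wrist view shows the knob top at about (270,197), close to under the tool, with the fingers straddling the slide direction. The jig is level in the image, so its yaw is about -1.3°. I'll descend and grip.

Request:
play_rows(increments=[[1,[1,0,26],0],[1,[0,0,26],0],[1,[0,0,26],0],[1,[0,0,26],0],[1,[0,0,20],0],[1,[0,0,12],0],[1,[0,0,0],0],[0,[0,0,0],0],[-0.2,[0,0,0],0],[-1,[0,0,0],0],[-1,[0,0,0],0],[-1,[0,0,0],0]], force=60)

```text
time: 4.8
tool_pos: [541.8, 12.9, 97.1]
tcp_rot: [-179.9, -0.2, -1.5]
ft_force: [-5.1, 9.4, 15.3]
finger_gap: 26.5
grip_force: 58.2
```

Request:
play_rows(increments=[[-1,[0,0,0],0],[-1,[0,0,0],0],[-1,[0,0,0],0],[-1,[0,0,0],0],[-1,[0,0,0],0],[-1,[0,0,0],0]])

```text
time: 5.3
tool_pos: [541.8, 13.1, 97.2]
tcp_rot: [-179.9, -0.2, -1.5]
ft_force: [-1.6, 5.7, 7.3]
finger_gap: 26.6
grip_force: 58.8
```

```bash
python3 m.py w2 scene side
```

```text
[541.75294104  13.07881458  97.22702196] [-1.79907608e+02 -1.59217701e-01 -1.48327728e+00] 26.574930604616014 [-1.6304536   5.69247284  7.34872655] 5.3
scene knob [(array([538.5,  11.4, 114.6]), 0.69)]
scene jig [(array([577.4,  15.3,   3.5]), 0.77)]
scene vee_block [(array([611.2, 199.7,  11.5]), 0.96)]
scene flat_block [(array([ 597.7, -171.1,   17.2]), 0.81)]
side knob [(array([539.7,  12.7, 110.2]), 0.43)]
side jig [(array([576.3,  13.7,  -3. ]), 0.79)]
side vee_block [(array([606.1, 198.6,  13.9]), 0.75)]
side flat_block [(array([ 595.3, -174.1,    9.1]), 0.76), (array([ 425.9, -114.6,   -4.2]), 0.63)]
proj of 540,13, 126 [271.15060413 206.11977961]
proj of 540,13, 96 [271.21348162 215.67286497]
```

View pics/w2.png

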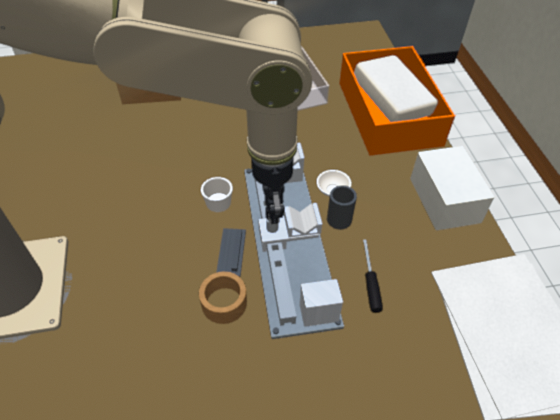

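The side view shows the fingers closed on the knob at about (273,215), with a gap of 26.6 and a grip of 59 N. Next I'll pull the knob up.

Request:
play_rows(increments=[[-1,[0,0,-4],0],[-1,[0,0,-5],0],[-1,[0,0,-5],0],[-1,[0,0,-4],0],[-1,[0,0,-4],0],[-1,[0,0,0],0],[-1,[0,0,0],0],[-1,[0,0,0],0]])

```text
time: 6.47
tool_pos: [541.5, 12.7, 117.3]
tcp_rot: [-179.9, -0.1, -1.5]
ft_force: [6.6, 2.9, -8.3]
finger_gap: 26.3
grip_force: 59.4
```

The plunger rose about 20 mm with the spring force felt, so the pin is clear. Slide 40 mm towards the V block.

Request:
play_rows(increments=[[-1,[0,-5,0],0],[-1,[0,-7,0],0],[-1,[0,-7,0],0],[-1,[0,-7,0],0],[-1,[0,-7,0],0],[-1,[0,-5,0],0],[-1,[0,-2,0],0],[-1,[0,0,0],0],[-1,[0,0,0],0],[-1,[0,0,0],0]])

```text
time: 7.3
tool_pos: [542.6, 52.1, 117.3]
tcp_rot: [-180.0, -0.1, -1.5]
ft_force: [7.3, 0.2, -8.3]
finger_gap: 26.3
grip_force: 59.7
```

```bash
python3 m.py w3 scene side wrist
```

```text
[542.64210504  52.09501373 117.30397033] [-1.79988068e+02 -1.37632184e-01 -1.50177025e+00] 26.25087532628198 [ 7.30073779  0.15536197 -8.29964577] 7.3
scene knob [(array([539.9,  52. , 134.2]), 0.73)]
scene jig [(array([577.4,  13.1,   4.5]), 0.8)]
scene vee_block [(array([608.8, 199. ,  11.5]), 0.95)]
scene flat_block [(array([ 598.1, -171.6,   17.8]), 0.92)]
side knob [(array([542.6,  50. , 130.6]), 0.58)]
side jig [(array([579.4,  10.1,  -4.1]), 0.61), (array([ 722.9, -103. ,   -3.4]), 0.37)]
side vee_block [(array([610.2, 195.9,  12.8]), 0.85)]
side flat_block [(array([ 594.5, -177. ,   10.7]), 0.56), (array([440.5, 153.4,  -3.4]), 0.37)]
wrist knob [(array([540.7,  52.5, 127.6]), 0.67)]
wrist jig []
wrist vee_block [(array([608.2, 197.6,  13.4]), 0.69)]
wrist flat_block []
proj of 540,13, 126 [368.781125   282.75425874]
proj of 540,13, 96 [353.80493965 252.6846966 ]
```

View pics/w3.png

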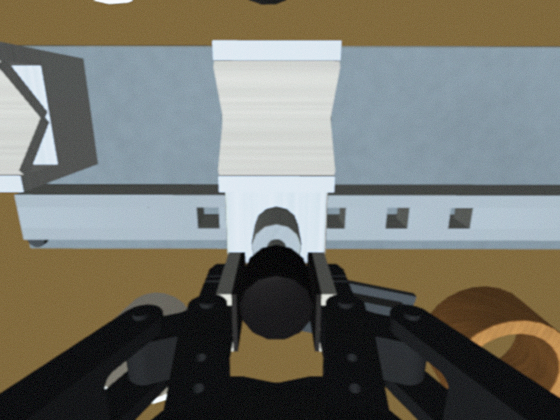

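The wrist view shows one opening (208,217) left on the V-block side and three (337, 397, 460) on the other side. The rest is centred at about column 276, over the hidden opening. Lower the pin.

Request:
play_rows(increments=[[-1,[0,0,4],0],[-1,[0,0,5],0],[-1,[0,0,5],0],[-1,[0,0,4],0],[-1,[0,0,4],0],[-1,[0,0,0],0],[-1,[0,0,0],0],[-1,[0,0,0],0]])

```text
time: 8.72
tool_pos: [542.9, 53.1, 97.2]
tcp_rot: [-179.9, -0.2, -1.5]
ft_force: [-0.3, 4.5, 7.0]
finger_gap: 26.7
grip_force: 61.4
```

The height is back to 97.2 with the same upward reaction as when home. I'll press slightly to make sure the pin is seated, then check.

Request:
play_rows(increments=[[-1,[0,0,1],0],[-1,[0,0,1],0],[-1,[0,0,0],0],[-1,[0,0,0],0],[-1,[0,0,0],0],[-1,[0,0,0],0]])

```text
time: 9.22
tool_pos: [543.1, 53.1, 97.1]
tcp_rot: [-179.9, -0.2, -1.5]
ft_force: [-8.6, 4.2, 22.5]
finger_gap: 26.1
grip_force: 63.3
```

```bash
python3 m.py w4 scene side wrist
```

```text
[543.07825199  53.08260597  97.10146976] [-179.90929985   -0.19673243   -1.47607679] 26.11496580576474 [-8.60790217  4.16629121 22.48971154] 9.2167
scene knob [(array([539.2,  53.5, 112.5]), 0.71)]
scene jig [(array([578.2,  14.3,   1.5]), 0.94)]
scene vee_block [(array([608.3, 197.9,  12.9]), 0.82)]
scene flat_block [(array([ 597.1, -171.3,   18. ]), 0.87)]
side knob [(array([541.9,  50.8, 109.7]), 0.43)]
side jig [(array([575.1,  13.2,  -3. ]), 0.83), (array([ 596.5, -175. ,    7.1]), 0.22)]
side vee_block [(array([607.9, 198.5,  14.7]), 0.77)]
side flat_block [(array([ 598.6, -175.4,    8.2]), 0.87), (array([698.4,  50.9,   1.9]), 0.45)]
wrist knob [(array([543.6,  55.6, 110.5]), 0.77)]
wrist jig [(array([571.7,  13.3,   1.9]), 0.8)]
wrist vee_block [(array([609.1, 195.1,  14.5]), 0.76)]
wrist flat_block []
proj of 540,13, 126 [385.25794731 311.54275469]
proj of 540,13, 96 [365.54895604 272.64017977]
```

View pics/w4.png

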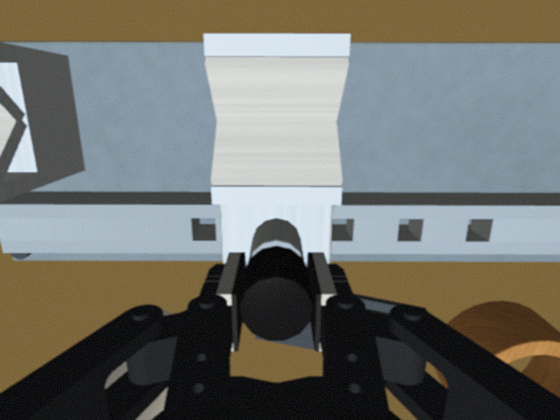

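The wrist view shows the knob gripped at (276,293), with one opening (204,229) left and three on the right. It's rigid against a 22 N press, at the same height as home. I'll ease the push and hand in.

Request:
play_rows(increments=[[-1,[0,0,-1.5],0],[-1,[0,0,0],0],[-1,[0,0,0],0],[-1,[0,0,0],0],[-1,[0,0,0],0]])

```text
time: 10.38
tool_pos: [542.9, 53.1, 97.2]
tcp_rot: [-179.9, -0.2, -1.5]
ft_force: [-3.8, 5.2, 12.4]
finger_gap: 26.2
grip_force: 61.6
```

```bash
python3 -c "
from bench import *
s=sense();print(s['tool_pos'],s['ft_force'],s['grip_force']);print(hand_in())"
```

```text
[542.94121789  53.06509404  97.18141283] [-3.79776138  5.21542482 12.3597317 ] 61.59649193286896
the job is handed in; nothing more can be done
None
```

The rest is one hole nearer the V-notch block; the pin measures fully home and the knob is still gripped at about 60 N; handed in at about 10.4 s with no verdict returned.

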